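# Put the upper shelf on the two-tier worktop stand

## Task

Put the upper shelf on the little worktop stand: pick up the long shelf by its handle and lower it level onto the stand so that all four pins come up through its four corner holes and it rests on the collars, then let go. Keep hold of it until the pins are well into the holes, and leave the small square shelf, which belongs to another stand, where it is.

Things in the scene. Friction and masses are not known exactly. Their poses are not given: they have to be found in the camera images.
- stand: White base board 118x166 mm (x by y), fixed, with 4 steel posts at x +-36, y +-60. On each a 42 mm round collar, its top at z 72, and above it a pin: 24 mm thick, from z 78 tapering to a 6 mm tip at z 117. A low glass dish (fixed) sits on the board. Origin: centre of the underside, on the worktop; z up, y along the long side. Half a turn makes no difference.
- long_shelf: White board 118x166 mm (x by y), 8 thick, rim to z 16, lying flat; 32 mm round holes at x +-36, y +-60. Wooden handle bar over its middle: 16 thick in x, 80 long in y, z 44 to 60, on thin uprights at y +-30. About 0.3 kg. Origin: centre of the underside; z up, y along the long side. Half a turn makes no difference. Seated, its origin is 72 mm above the stand's.
- square_shelf: Bystander: a smaller white shelf of the same make, square, 118x118 mm, 8 thick, rim to z 16, same handle along y (to z 60), holes at x +-36, y +-36, so it does not fit the stand. Origin: centre of the underside. Stand, long shelf and square shelf may be in any order on three places.
Mind the look-alikes: they are no part of the job. Of the things that look like the stand, the smaller one is meant.

How it is judged:
By the outcome, as a careful person would: the job done as asked, in the order asked, and still so for the second after the job is handed in, with the robot touching nothing.
It also fails if it takes over 40 s, if anything falls off the work surface, if the arm or the gripper's body presses on something with over 40 N, if the wrist force passes 120 N, or if a joint passes its speed limit or range.

## Robot

A 6-joint arm with a two-finger parallel gripper is mounted at the origin on a cart in front of the work surface, level with it; the furniture and walls round the work are solid. World frame = base frame: x ahead of the robot, y to its left, z up, the work surface at z = 0. Lengths are in m, angles in rad, forces in N, time in s.
With the tool pointing down it reaches from about 0.3 to 0.825 m from the base axis. Payload 5.4 kg.
Tool frame: the origin (TCP) lies at the very end of the fingers, on their centre line; the grasp point (between the pads) lies 19 mm behind it; z points along the fingers, y is the line along which they close (so a half turn about z gives the same grasp; the last joint's range is limited). The gripper opens to 92 mm and grips with 3 to 60 N. Pads are 20 mm wide; open, the fingers measure 128 mm over their backs; the gripper's body (75 mm by 189 mm) begins 69 mm behind the grasp point.
Start: joints at [0.972, 0.158, 1.597, -0, 1.386, -0.21], TCP at [0.218, 0.532, 0.215] pointing down, gripper open.
Joint ranges: [-2.91, 2.91], [-0.94, 2.29], [0.18, 2.7], [-1.29, 4.43], [0.17, 2.64], [-3, 3]. Speed limits (rad/s): [2.57, 2.57, 3.14, 3.14, 3.14, 3.14].

## Interface

Orientations are given as [roll, pitch, yaw] about the fixed x, y, z axes, in that order (R = Rz(yaw) Ry(pitch) Rx(roll)).
In Python, from station import manip gives the robot as it stands. The module is installed in compiled form; this text tells all that it offers.
- The arm moves only by the tool play_rows, never from a script. Its argument "targets" is one flat list of numbers, 7 for each row, row after row: the opening in per cent of the stroke, from 0 (shut) to 100 (fully open), then the shift along the world's x, y, z in mm, then the turn, a rotation vector about the world's x, y, z in degrees. In form: [jaw, tx, ty, tz, ax, ay, az, jaw, tx, ty, tz, ax, ay, az, ...]. A call has 1 to 12 rows; each row is the pose to reach, as a shift and turn from the pose commanded when the call began; what a row does not reach only later rows make up. A row lasts 1/12 s, in which the tool goes at most 41.7 mm and 7.16 degrees, less where a joint would pass 70% of its speed; a pose out of reach is approached as far as the arm can. A call with a gripper value outside its range is refused whole. The fingers move at their own pace and stop on an object; "grip_force" is the grip in N (left out, the last holds). Time passes only in rows, so rows that repeat a pose let the fingers close. It gives the time, the measured TCP pose, the force, the opening and the grip force at its end, in the units of the state.
- manip.read_state(): the state, without advancing time (a new reading comes with each control period).
- manip.camera(name): name is "scene" or "top" or "wrist"; returns (picture, depth): 384x512x3 uint8, blue, green, red; 384x512 float32, m along the optical axis (not along the pixel's ray), 0 where there is no reading.
- manip.calibration(name): a dict with "vfov" (degrees; the focal length in pixels is half the picture's height over the tangent of half this angle, whatever the lens; pixels are square), "cx", "cy" (the principal point, pixels), "position" and "rotation" of the camera in the world. Camera axes: x right, y up, looking along -z (the intrinsics and any distortion apply to the point x, -y, -z); pixel columns grow to the right and rows downward; lengths in m; the calibration is good to about 2 mm. A picture is of the moment at which its call begins: read the wrist's pose just before it. calibration takes no time and is no camera call; for the wrist camera it gives the pose at the moment of the call.
- manip.finish_job(): hands the job in; it is judged then, once.
Trained networks look in the newest picture that a camera, given by its name, has taken for a name from the list of things; names that differ only in an ending like _2 or _b are one class to them, and where a whole thing is asked for, a point or a joint stands for the part that bears it (a point fixed in the world has none). Each returns a list of dicts, best first, with "confidence" (0 to 1); they miss things now and then, are a little off and sometimes report something else, mostly with a low value. They report only what shows in the picture. A call takes as long as a camera call. They do not tell look-alikes from the thing itself.
- manip.trace(camera, query): "mask" (384x512 bool, what is visible of it).
- manip.place_of(camera, query): "at" ([x, y, z] in m, in world coordinates, good to about 4 mm: a listed point, or the origin of a listed thing).
The state is a dict: "t": time; "joint_positions": joint angles; "joint_vel": joint speeds; "tau": joint torques, N m; "tool_pos": TCP position; "orientation": TCP orientation; "ft_force": force on the tool from outside, world axes, zero at the start; "torque": the same for the moment, N m; "opening": opening from 0.0 (shut) to 1.0 (fully open); "grip_force": force on a finger pad.
Only numpy, scipy, OpenCV 4.12 (cv2) and the standard library are available. Lean on these libraries where they do the work, as an engineer would, in place of code of your own. Each camera call takes 0.05 s, during which the arm holds its last target. There are 200 camera calls.

## Working session

There is one attempt and no reset: what is moved stays moved. The work goes in short steps, Python scripts to look and compute and a tool call to move; the robot and the scene stay as the last step left them, time stands still between calls to the robot, and variables do not carry over. Pictures are saved under pics/ and viewed, at most 10 in all, crops included, and the job is handed in when it is done.

Besides the shell and the picture viewer there is one more tool, called after "Emit:" as name(argument=value, ...) on one line, values as JSON. play_rows: Moves the arm, as the interface text tells. Its arguments: {"type":"object","properties":{"targets":{"type":"array"},"grip_force":{"type":"number"}},"required":["targets"]}

```bash
mkdir -p pics; cat > h.py <<'E'
import numpy as np, cv2
from station import manip
def cloud(name,d):
    c=manip.calibration(name); f=192/np.tan(np.radians(c["vfov"])/2)
    v,u=np.mgrid[0:384,0:512]
    p=np.stack([(u-c["cx"])/f*d,-(v-c["cy"])/f*d,-d],-1)
    return p@np.array(c["rotation"]).T+np.array(c["position"])
E
python3 - <<'E'
from h import *
ims=[]
for n in("scene","top"):
    im,d=manip.camera(n); np.savez(f"{n}.npz",im=im,d=d); ims.append(im)
    c=manip.calibration(n);print(n,c)
    for q in("stand","long_shelf","square_shelf"):
        print(q,[(np.round(r["at"],3),round(r["confidence"],2)) for r in manip.place_of(n,q)])
cv2.imwrite("pics/a.png",cv2.resize(ims[0],(768,576)));cv2.imwrite("pics/b.png",cv2.resize(ims[1],(768,576)))
print(manip.read_state())
E
```

```text
scene {'vfov': 55.55016100857547, 'cx': 251.7545938220247, 'cy': 198.79986620625272, 'position': array([0.89970081, 0.49944901, 0.89147906]), 'rotation': array([0.52517628, 0.00728766, 2.31463862])}
stand [(array([ 0.678,  0.104, -0.002]), 0.76), (array([0.601, 0.536, 0.   ]), 0.7)]
long_shelf [(array([ 0.451,  0.074, -0.002]), 0.78)]
square_shelf [(array([ 0.555, -0.241,  0.003]), 0.79)]
top {'vfov': 47.0737197542618, 'cx': 260.77259550181407, 'cy': 193.31243780096196, 'position': array([0.43158933, 0.15363157, 1.46822526]), 'rotation': array([ 0.09791298,  0.01185909, -1.54477424])}
stand [(array([0.678, 0.107, 0.005]), 0.79), (array([0.601, 0.54 , 0.003]), 0.72)]
long_shelf [(array([ 0.448,  0.076, -0.   ]), 0.91)]
square_shelf [(array([ 0.56 , -0.248, -0.002]), 0.67)]
{'t': 0.4, 'joint_positions': array([ 9.71932240e-01,  1.58473839e-01,  1.59717336e+00, -8.95235997e-06,
        1.38619973e+00, -2.10118146e-01]), 'joint_vel': array([ 0.00025922, -0.00144278, -0.00199522,  0.00095888,  0.0013077 ,
        0.00060824]), 'tau': array([-3.76956041e-04, -3.85082674e+01, -3.21887755e+01,  7.00432691e-02,
        3.29573499e-02, -7.19777654e-05]), 'tool_pos': array([0.21791447, 0.53199742, 0.21447269]), 'orientation': array([-3.14134213e+00, -4.44311388e-05,  2.75284835e+00]), 'ft_force': array([-0.62615901, -0.40138518,  0.39308615]), 'torque': array([ 0.01014752,  0.01836954, -0.01230794]), 'grip_force': 0.0, 'opening': 1.004896863113112}
```

View pics/a.png

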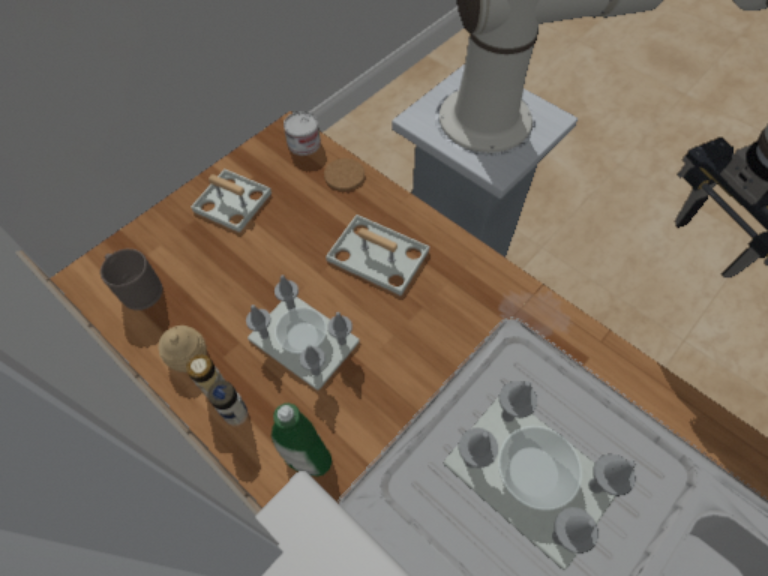

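View pics/b.png

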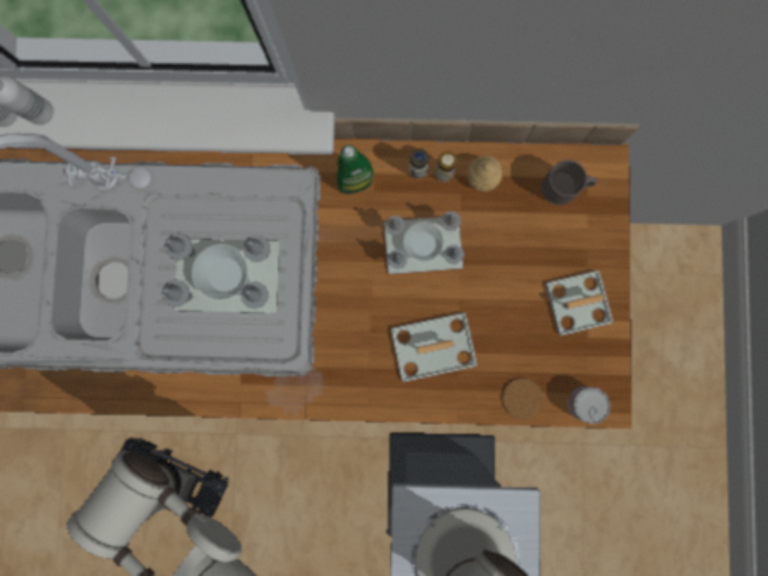

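The scene shows two stands: a small one on the wood at top-view pixel (423,244), and a bigger look-alike in the sink at (220,275). There are two shelves: the long one at (433,347), and the square one at (578,302). I choose the stand at (423,244) and the shelf at (433,347). A faint transparent thing sits near (295,390). Next I measure poses and make the close crop.

```bash
cat > h.py <<'E'
import numpy as np, cv2
from scipy.spatial.transform import Rotation as Ro
from station import manip
def cloud(name,d,c=None):
    c=c or manip.calibration(name); f=192/np.tan(np.radians(c["vfov"])/2)
    v,u=np.mgrid[0:384,0:512]
    p=np.stack([(u-c["cx"])/f*d,-(v-c["cy"])/f*d,-d],-1)
    return p@Ro.from_euler("xyz",c["rotation"]).as_matrix().T+np.array(c["position"])
def rect(P,m):
    q=P[m][:,:2].astype(np.float32)*1000
    return cv2.minAreaRect(q),len(q)
E
python3 - <<'E'
from h import *
for n in("scene","top"):
    z=np.load(n+".npz"); P=cloud(n,z["d"]); ok=z["d"]>0
    t=P[ok&(abs(P[...,0]-.58)<.08)&(abs(P[...,1]+.05)<.05)]
    print(n,"table z",np.percentile(t[:,2],[5,50,95]))
    for nm,c in(("shelf",(.45,.075)),("stand",(.678,.105))):
        near=ok&(np.hypot(P[...,0]-c[0],P[...,1]-c[1])<.12)
        for lo,hi in((.003,.03),(.04,.07),(.062,.085),(.085,.125)):
            m=near&(P[...,2]>lo)&(P[...,2]<hi)
            if m.sum()>5: print(nm,lo,hi,rect(P,m),P[m][:,2].max())
    if n=="top": 
        for c in ((.40,.32),(.37,.32)):
            m=ok&(np.hypot(P[...,0]-c[0],P[...,1]-c[1])<.07); print("glass?",np.percentile(P[m][:,2],[1,50,99]))
        im=z["im"][130:270,240:340]; cv2.imwrite("pics/c.png",cv2.resize(im,None,fx=4,fy=4,interpolation=3))
E
```

```text
scene table z [-0.00349311 -0.00078803  0.00196338]
shelf 0.003 0.03 (((450.84771728515625, 76.67253112792969), (199.35218811035156, 216.38845825195312), 75.80966186523438), 1592) 0.02965904738123082
shelf 0.04 0.07 (((452.1119384765625, 77.2366943359375), (18.447628021240234, 79.9247817993164), 11.527979850769043), 180) 0.06188830990025085
stand 0.003 0.03 (((679.9071044921875, 111.97018432617188), (200.07754516601562, 233.0481414794922), 61.231075286865234), 1719) 0.029954229202795335
stand 0.04 0.07 (((678.83056640625, 105.93321990966797), (112.02360534667969, 159.32481384277344), 6.008105278015137), 289) 0.06999105019924767
stand 0.062 0.085 (((679.1205444335938, 105.37492370605469), (112.78382110595703, 160.31219482421875), 5.8559160232543945), 597) 0.08498162286660471
stand 0.085 0.125 (((680.1076049804688, 107.438720703125), (88.21444702148438, 135.25428771972656), 5.898836135864258), 235) 0.11879597352705462
top table z [-0.00599128 -0.00076049  0.00466225]
shelf 0.003 0.03 (((450.0846252441406, 76.84919738769531), (236.71066284179688, 233.40576171875), 19.27556610107422), 16
[... 289 characters left out ...]
18) 0.06496745374796253
stand 0.003 0.03 (((676.4845581054688, 103.62008666992188), (232.67401123046875, 233.87667846679688), 80.41146850585938), 1326) 0.02997741493743611
stand 0.04 0.07 (((679.6647338867188, 107.42009735107422), (111.76848602294922, 159.00747680664062), 5.951183795928955), 227) 0.06995275546264934
stand 0.062 0.085 (((679.5855102539062, 107.44782257080078), (112.04965209960938, 158.99624633789062), 5.88798189163208), 398) 0.08482725712650385
stand 0.085 0.125 (((676.7525024414062, 107.41366577148438), (89.74315643310547, 137.52542114257812), 6.67815637588501), 126) 0.12011789559897479
glass? [-0.00763706  0.00053482  0.00958606]
glass? [-0.00753165  0.00029997  0.0087792 ]
```

View pics/c.png

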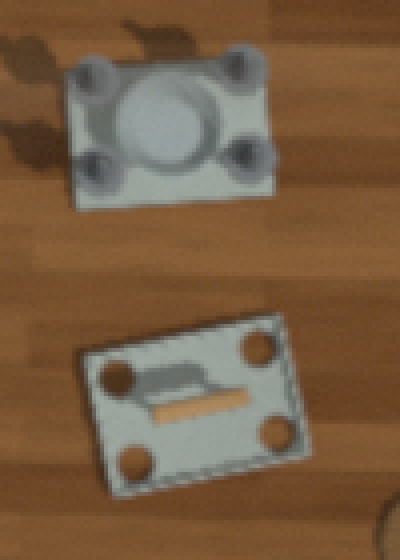

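The crop confirms the choice: the stand with four pins is at crop (170,130) and the rectangular shelf with its handle is at (195,405). From the depth, the shelf is at about (451,78) with yaw about 12.5°. The stand is at about (679,107) with yaw about 5.9°. Now I move above the shelf.

Emit:
play_rows(targets=[100,10,-20,0,0,0,-3,100,28,-55,0,0,0,-8,100,46,-90,0,0,0,-14,100,64,-125,0,0,0,-20,100,82,-160,0,0,0,-26,100,100,-195,0,0,0,-32,100,118,-230,0,0,0,-38,100,136,-265,0,0,0,-44,100,154,-300,0,0,0,-50,100,172,-335,0,0,0,-55,100,190,-370,0,0,0,-55,100,208,-405,0,0,0,-55], grip_force=40)

```text
t: 1.4
tool_pos: [0.4265, 0.1252, 0.2149]
orientation: [3.141, 0.0, 1.793]
ft_force: [0.8, 0.9, 0.4]
opening: 1.002
grip_force: 0.0
```

Emit:
play_rows(targets=[100,15,-30,0,0,0,0,100,24,-48,0,0,0,0,100,24,-48,0,0,0,0,100,24,-48,0,0,0,0])

```text
t: 1.73
tool_pos: [0.45, 0.0787, 0.2146]
orientation: [-3.141, -0.001, 1.791]
ft_force: [-0.5, -0.0, 0.2]
opening: 0.996
grip_force: 0.0
```

```bash
python3 - <<'E'
from h import *
s=manip.read_state();print(s["t"],s["tool_pos"],np.degrees(s["orientation"]))
c=manip.calibration("wrist"); im,d=manip.camera("wrist"); P=cloud("wrist",d,c); ok=d>0
print(c)
m=ok&(np.hypot(P[...,0]-.451,P[...,1]-.078)<.1)
for lo,hi in((.04,.07),(.004,.025)):
    k=m&(P[...,2]>lo)&(P[...,2]<hi); print(k.sum(), rect(P,k) if k.sum()>5 else 0)
cv2.imwrite("pics/w1.png",im)
# circles: holes via board points z<.003 inside
E
```

```text
1.7333 [0.45003792 0.0786771  0.21457177] [-1.79985674e+02 -3.42312200e-02  1.02597460e+02]
{'vfov': 62.13991031880574, 'cx': 255.88164033325916, 'cy': 192.64269871416582, 'position': array([0.4322008 , 0.16023317, 0.38439737]), 'rotation': array([-0.29461252,  0.00061625,  0.21957501])}
1092 (((450.94073486328125, 78.31440734863281), (15.998870849609375, 79.0153579711914), 13.005504608154297), 1092)
10443 (((450.998046875, 77.64422607421875), (118.19808197021484, 166.0890655517578), 13.440167427062988), 10443)
```

View pics/w1.png

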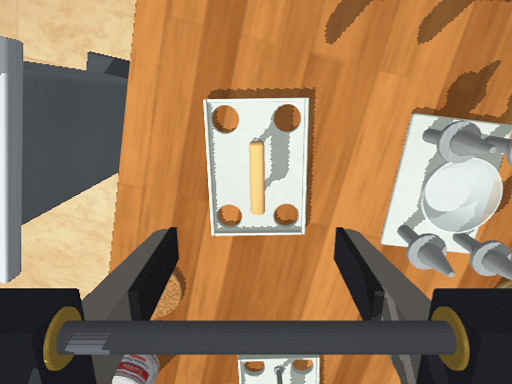

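The wrist view shows the long shelf at (257,167) with its handle at (257,178) between the fingers, and the stand at right. The wrist depth puts the shelf at (451,78) with yaw 13.2°. I descend and grip.

Emit:
play_rows(targets=[100,1,-0.7,-25,0,0,0.7,100,1,-0.7,-60,0,0,0.7,100,1,-0.7,-95,0,0,0.7,100,1,-0.7,-125,0,0,0.7,100,1,-0.7,-150,0,0,0.7,100,1,-0.7,-168,0,0,0.7,100,1,-0.7,-178,0,0,0.7,100,1,-0.7,-182,0,0,0.7,100,1,-0.7,-182,0,0,0.7,0,1,-0.7,-182,0,0,0.7,0,1,-0.7,-182,0,0,0.7,0,1,-0.7,-182,0,0,0.7], grip_force=40)

```text
t: 2.78
tool_pos: [0.4521, 0.0784, 0.0339]
orientation: [3.139, 0.001, 1.805]
ft_force: [0.4, 0.3, 0.1]
opening: 0.804
grip_force: 0.0
```

Emit:
play_rows(targets=[0,0,0,0,0,0,0,0,0,0,0,0,0,0,0,0,0,0,0,0,0,0,0,0,0,0,0,0,0,0,0,0,0,0,0,0,0,0,0,0,0,0])

```text
t: 3.28
tool_pos: [0.451, 0.0783, 0.0326]
orientation: [-3.142, -0.0, 1.805]
ft_force: [0.1, 0.7, 0.5]
opening: 0.371
grip_force: 0.0
```

Emit:
play_rows(targets=[0,0,0,0,0,0,0,0,0,0,0,0,0,0,0,0,0,0,0,0,0,0,0,0,0,0,0,0,0,0,0,0,0,0,0,0,0,0,0,0,0,0])

```text
t: 3.78
tool_pos: [0.451, 0.0784, 0.0326]
orientation: [3.142, -0.0, 1.805]
ft_force: [0.4, -0.3, -1.0]
opening: 0.164
grip_force: 40.0
```

Gripped. I lift it straight up.

Emit:
play_rows(targets=[0,0,0,4,0,0,0,0,0,0,12,0,0,0,0,0,0,25,0,0,0,0,0,0,42,0,0,0,0,0,0,60,0,0,0,0,0,0,80,0,0,0,0,0,0,100,0,0,0,0,0,0,120,0,0,0,0,0,0,138,0,0,0,0,0,0,152,0,0,0,0,0,0,160,0,0,0,0,0,0,162,0,0,0])

```text
t: 4.78
tool_pos: [0.4516, 0.0783, 0.1963]
orientation: [3.139, 0.001, 1.805]
ft_force: [-0.0, 0.7, -3.2]
opening: 0.17
grip_force: 40.0
```

```bash
python3 - <<'E'
from h import *
s=manip.read_state();print(s["t"],s["tool_pos"],np.degrees(s["orientation"]),s["ft_force"],s["torque"])
c=manip.calibration("wrist"); im,d=manip.camera("wrist"); P=cloud("wrist",d,c); ok=d>0
cv2.imwrite("pics/w2.png",im)
# held shelf board
m=ok&(np.hypot(P[...,0]-.451,P[...,1]-.078)<.11)&(P[...,2]>.14)&(P[...,2]<.182)
print("board",rect(P,m)); 
A=P[m&(P[...,2]<.178)]; co=np.linalg.lstsq(np.c_[A[:,:2]-[.451,.078],np.ones(len(A))],A[:,2],rcond=None)[0]; print("slope deg x,y",np.degrees(co[:2]),co[2])
# stand
w=ok&(np.hypot(P[...,0]-.679,P[...,1]-.107)<.12)
for lo,hi in((.005,.02),(.066,.078),(.09,.125)):
    k=w&(P[...,2]>lo)&(P[...,2]<hi); print(k.sum(), rect(P,k) if k.sum()>5 else 0)
E
```

```text
4.7833 [0.45164276 0.07832688 0.19629734] [1.79855294e+02 4.71271285e-02 1.03425916e+02] [-0.01934993  0.67612058 -3.18694008] [-0.05467172  0.06817709  0.02148673]
board (((450.7571105957031, 83.03376770019531), (118.55043029785156, 155.22508239746094), 13.466536521911621), 25274)
slope deg x,y [ 0.03856089 -0.02742745] 0.17161082327914268
7568 (((677.8131713867188, 105.68770599365234), (118.7697982788086, 165.48890686035156), 5.9689531326293945), 7568)
2619 (((672.9935302734375, 105.24201202392578), (104.0226821899414, 161.5391845703125), 6.156446933746338), 2619)
1046 (((670.8236083984375, 105.45950317382812), (77.62786102294922, 136.02296447753906), 6.42458438873291), 1046)
```

View pics/w2.png

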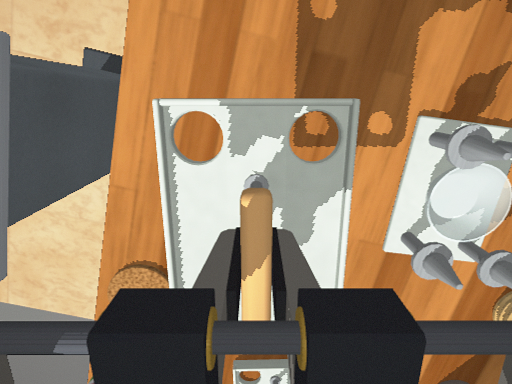

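It is held level (slope under 0.1°) and unslipped. The stand is at (678,105.7) with yaw 6.0°, and its pins show at (480,150), (430,260) and (495,265). I move over it.

Emit:
play_rows(targets=[0,6,1,0,0,0,-0.2,0,20,2.5,0,0,0,-0.7,0,42,5,0,0,0,-1.4,0,67,8,0,0,0,-2.2,0,92,11,0,0,0,-3,0,117,14,0,0,0,-3.8,0,142,17,0,0,0,-4.6,0,167,20,0,0,0,-5.4,0,190,23,0,0,0,-6.2,0,208,25.5,0,0,0,-6.9,0,221,27,0,0,0,-7.3,0,227,27.5,0,0,0,-7.4])

```text
t: 5.83
tool_pos: [0.6787, 0.106, 0.1918]
orientation: [-3.139, -0.0, 1.676]
ft_force: [0.4, -0.4, -4.7]
opening: 0.172
grip_force: 40.0
```

Emit:
play_rows(targets=[0,0,0,0,0,0,0,0,0,0,0,0,0,0,0,0,0,0,0,0,0])

```text
t: 6.08
tool_pos: [0.6771, 0.1059, 0.1939]
orientation: [-3.14, -0.0, 1.676]
ft_force: [-0.1, -0.1, -4.0]
opening: 0.168
grip_force: 40.0
```

```bash
python3 - <<'E'
from h import *
s=manip.read_state();print(s["t"],s["tool_pos"],np.degrees(s["orientation"]),s["ft_force"])
c=manip.calibration("wrist"); im,d=manip.camera("wrist"); P=cloud("wrist",d,c); ok=d>0
im2,d2=manip.camera("scene"); P2=cloud("scene",d2); im3,d3=manip.camera("top"); P3=cloud("top",d3)
cv2.imwrite("pics/w3.png",np.hstack([im[:,100:412],cv2.resize(im2[150:300,130:270],(358,384))]))
T=s["tool_pos"]; yaw=s["orientation"][2]-np.pi/2
R=np.array([[np.cos(yaw),np.sin(yaw)],[-np.sin(yaw),np.cos(yaw)]])
for n,Q,o in(("wrist",P,ok),("scene",P2,d2>0),("top",P3,d3>0)):
    w=o&(np.hypot(Q[...,0]-T[0],Q[...,1]-T[1])<.12)
    for lo,hi in((.1,.118),(.15,.182)):
        k=w&(Q[...,2]>lo)&(Q[...,2]<hi); print(n,lo,k.sum(), rect(Q,k) if k.sum()>5 else 0)
    L=(Q[...,:2]-T[:2])@R.T*1000
    for sx in(-36,36):
        for sy in(-60,60):
            k=w&(Q[...,2]>.095)&(Q[...,2]<.125)&(np.hypot(L[...,0]-sx,L[...,1]-sy)<14)
            if k.sum()>4:
                q=L[k]; print(" pin",sx,sy,k.sum(),q.mean(0).round(1),((q.min(0)+q.max(0))/2).round(1))
E
```

```text
6.0833 [0.67706059 0.10587329 0.19387543] [-1.79902479e+02 -8.29347619e-03  9.60313358e+01] [-0.05822289 -0.07757451 -3.98187171]
wrist 0.1 409 (((672.55419921875, 165.45266723632812), (84.25814056396484, 12.969700813293457), 5.415297508239746), 409)
wrist 0.15 25294 (((676.355712890625, 110.69905090332031), (118.04525756835938, 155.09788513183594), 6.02787971496582), 25294)
 pin -36 60 218 [-33.9  60.2] [-35.3  59.7]
 pin 36 60 281 [36.  60.6] [37.3 59.7]
scene 0.1 26 (((706.5377197265625, 127.66764831542969), (68.88555145263672, 149.7803955078125), 39.26205062866211), 26)
scene 0.15 2012 (((677.36962890625, 105.55193328857422), (118.60540771484375, 165.71754455566406), 6.026787281036377), 2012)
 pin -36 60 19 [-32.9  62.7] [-34.1  63.3]
 pin 36 -60 7 [ 43.3 -59.8] [ 43.5 -59.5]
 pin 36 60 23 [39.4 62.3] [38.3 61.4]
top 0.1 18 (((676.0569458007812, 107.7577896118164), (78.49510192871094, 128.91253662109375), 6.53811502456665), 18)
top 0.15 524 (((675.4926147460938, 114.54483032226562), (116.87138366699219, 150.5157012939453), 5.923773288726807), 524)
 pin -36 -60 15 [-34.4 -56.6] [-33.6 -56.2]
```

View pics/w3.png

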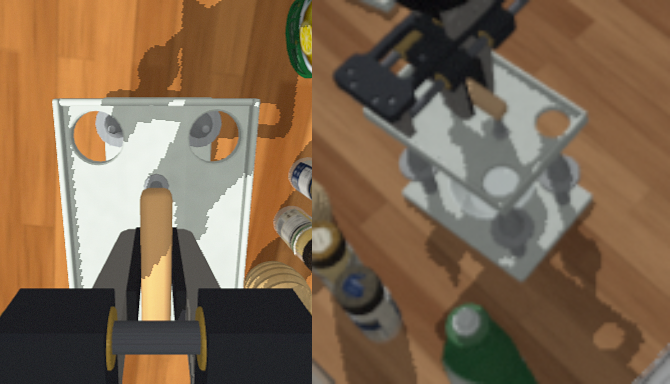

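The pins show under the front holes at (110,125) and (205,125), centred to about 1 mm. They sit +1 mm in x relative to the shelf. I lower it to 10 mm above its seat with that shift.

Emit:
play_rows(targets=[0,1,0,-3,0,0,0,0,1,0,-10,0,0,0,0,1,0,-18,0,0,0,0,1,0,-26,0,0,0,0,1,0,-34,0,0,0,0,1,0,-42,0,0,0,0,1,0,-50,0,0,0,0,1,0,-58,0,0,0,0,1,0,-65,0,0,0,0,1,0,-71,0,0,0,0,1,0,-75,0,0,0,0,1,0,-75,0,0,0])

```text
t: 7.23
tool_pos: [0.6783, 0.1059, 0.1183]
orientation: [-3.14, -0.0, 1.676]
ft_force: [-1.3, 0.5, -3.2]
opening: 0.168
grip_force: 40.0
```

```bash
python3 - <<'E'
from h import *
s=manip.read_state();print(s["t"],s["tool_pos"],np.degrees(s["orientation"]),s["ft_force"],s["torque"])
c=manip.calibration("wrist"); im,d=manip.camera("wrist"); P=cloud("wrist",d,c)
cv2.imwrite("pics/w4.png",im)
T=s["tool_pos"]; yaw=s["orientation"][2]-np.pi/2
R=np.array([[np.cos(yaw),np.sin(yaw)],[-np.sin(yaw),np.cos(yaw)]]); L=(P[...,:2]-T[:2])@R.T*1000
zt=T[2]-.0326+.011
for sx in(-36,36):
    k=(d>0)&(P[...,2]>zt)&(P[...,2]<.13)&(np.hypot(L[...,0]-sx,L[...,1]-60)<14)
    q=L[k]; print(sx,k.sum(),((q.min(0)+q.max(0))/2).round(1),np.ptp(q,axis=0).round(1))
E
```

```text
7.2333 [0.67831386 0.10587622 0.11825838] [-1.79890778e+02 -1.33385892e-02  9.60245088e+01] [-1.34699096  0.48441392 -3.20399569] [-0.05510765  0.05475161  0.02864508]
-36 508 [-35.   59.8] [13.4 14.8]
36 508 [36.  59.8] [14.7 14.8]
```

View pics/w4.png

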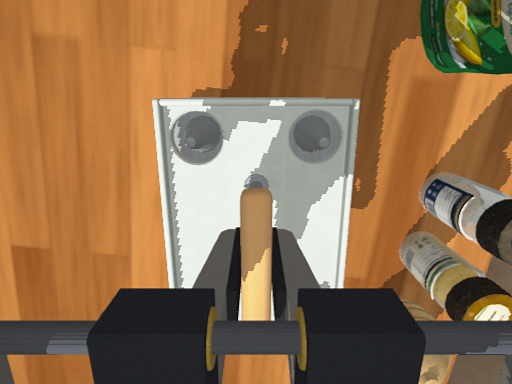

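Both visible pins, at (197,137) and (315,135), are up through their holes and centred to within 1 mm, with no contact force. I lower it the last 14 mm gently.

Emit:
play_rows(targets=[0,0,0,-3,0,0,0,0,0,0,-6,0,0,0,0,0,0,-9,0,0,0,0,0,0,-11,0,0,0,0,0,0,-12.5,0,0,0,0,0,0,-13.5,0,0,0,0,0,0,-14,0,0,0,0,0,0,-14,0,0,0,0,0,0,-14,0,0,0])

```text
t: 8.03
tool_pos: [0.6791, 0.1059, 0.1057]
orientation: [3.141, 0.0, 1.676]
ft_force: [-0.7, -0.2, -4.3]
opening: 0.169
grip_force: 40.0
```

Emit:
play_rows(targets=[0,0,0,-0.5,0,0,0,0,0,0,-1,0,0,0,0,0,0,-1.5,0,0,0,0,0,0,-1.5,0,0,0,0,0,0,-1.5,0,0,0])

```text
t: 8.45
tool_pos: [0.6791, 0.1059, 0.1046]
orientation: [3.141, 0.0, 1.676]
ft_force: [-1.2, 0.8, -1.2]
opening: 0.172
grip_force: 40.0
```

It is touching the collars, because the load is coming off the wrist. I press 0.5 mm more, then release slowly.

Emit:
play_rows(targets=[0,0,0,-0.5,0,0,0,0,0,0,-0.5,0,0,0,0,0,0,-0.5,0,0,0,25,0,0,-0.5,0,0,0,40,0,0,-0.5,0,0,0,55,0,0,-0.5,0,0,0,70,0,0,-0.5,0,0,0,70,0,0,-0.5,0,0,0,70,0,0,-0.5,0,0,0,70,0,0,-0.5,0,0,0,70,0,0,-0.5,0,0,0,70,0,0,-0.5,0,0,0])

```text
t: 9.45
tool_pos: [0.679, 0.1059, 0.1036]
orientation: [3.141, -0.0, 1.676]
ft_force: [-0.5, -0.3, -1.6]
opening: 0.698
grip_force: 0.0
```

Emit:
play_rows(targets=[70,0,0,5,0,0,0,70,0,0,15,0,0,0,70,0,0,30,0,0,0,70,0,0,50,0,0,0,70,0,0,75,0,0,0,70,0,0,100,0,0,0,70,0,0,125,0,0,0,70,0,0,145,0,0,0,70,0,0,155,0,0,0,70,0,0,160,0,0,0,70,0,0,160,0,0,0,70,0,0,160,0,0,0])

```text
t: 10.45
tool_pos: [0.6785, 0.1058, 0.2624]
orientation: [-3.14, -0.0, 1.676]
ft_force: [-0.6, -0.2, 0.5]
opening: 0.698
grip_force: 0.0
```

```bash
python3 - <<'E'
from h import *
s=manip.read_state();print(s["t"],s["tool_pos"],s["ft_force"])
c=manip.calibration("wrist"); im,d=manip.camera("wrist"); P=cloud("wrist",d,c)
cv2.imwrite("pics/w5.png",im)
m=(d>0)&(np.hypot(P[...,0]-.678,P[...,1]-.106)<.11)&(P[...,2]>.07)&(P[...,2]<.093)
print(rect(P,m)); A=P[m&(P[...,2]<.084)]
print(np.degrees(np.linalg.lstsq(np.c_[A[:,:2]-[.678,.106],np.ones(len(A))],A[:,2],rcond=None)[0]),np.median(A[:,2]))
E
```

```text
10.45 [0.67852621 0.10584017 0.26242573] [-0.55666708 -0.23966174  0.45895949]
(((678.816162109375, 104.99539184570312), (118.07341766357422, 164.65573120117188), 6.0283894538879395), 13305)
[ 0.0076339  -0.28436777  4.53413578] 0.07961052530833979
```

View pics/w5.png

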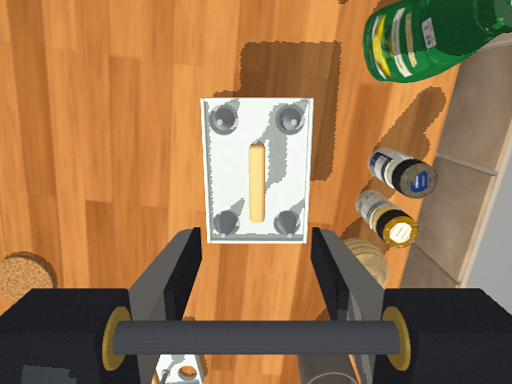

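All four pins stand up through the holes at (222,120), (290,120), (226,222) and (287,222). The board top is at z 79.6 mm and level, against 80 mm when seated. The gripper is clear.

```bash
python3 -c "
from station import manip
print(manip.finish_job())"
```

```text
the job is handed in; nothing more can be done
None
```

The long shelf is seated level on the small stand with all four pins through its holes and the gripper clear; the square shelf was not touched, and the job was handed in at about 10.5 s of the 40 s allowed.

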